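# Walk the heavy spindle drive into its bay and shut the keeper

## Task

Walk the heavy green spindle drive forward into its parking bay by pushing alternately on its two orange rear corner bumpers, the left one first and at least two pushes each, until it stands square and fully home against the stop; take small steps so that it never swings more than about 30 degrees askew of the bay, and do not touch the sockets between the bumpers. Then swing the red-ended keeper bar through its arc, feeling for binding, until it is fully shut behind the drive. Keep the drive flat on the bench and leave everything else on the bench where it is.

Things in the scene. Friction and masses are not known exactly. Their poses are not given: they have to be found in the camera images.
- drive_unit: Loose green steel box, about 2 kg (1.6 to 2.6), flat-bottomed, bench friction about 0.6: case 100 mm (x) by 150 mm (y), 80 mm tall; too big to grasp. Origin: centre of its underside; x points forward into the bay, y left. A push on a rear corner (6 to 20 N) turns it about a point some 50 mm to the far side of its centre: a 0.5 rad swing carries it about 25 mm on
- bumper_left: Left (+y) orange bumper on the drive's rear face, part of the drive: 34 mm wide (y), 50 mm tall, standing 14 mm out of the case's rear face. Origin: centre of its rear (pushing) face, 64 mm behind, 58 mm left of and 37 mm above the drive's origin; axes as the drive's
- bumper_right: Right (-y) orange bumper, the mirror image of the left one: origin at the centre of its rear face, 64 mm behind, 58 mm right of and 37 mm above the drive's origin
- sockets: Three black sockets of 18 mm diameter, 22 mm apart, in the middle of the drive's rear face, standing 8 mm out of it (6 mm less than the bumpers). Not to be touched. Origin: on the case's rear face, 50 mm behind and 45 mm above the drive's origin
- bay: Fixed steel bay, yellow-edged floor marking: end stop 40 mm high at the far side; side rails 32 mm high, 166 mm apart, 80 mm long, then flared for 50 mm to about 200 mm at the mouth. Origin: on the bench, where the drive's origin lies when fully home (case against the stop, centred). x points into the bay, y left. The drive starts 110 to 140 mm short of home, roughly in line, up to 0.2 rad askew
- keeper (a joint): Keeper bar's angle a about its upright hinge: 0 shut (across behind the drive), growing as it opens towards the robot and on to the left; starts at 1.75 to 2.1, end stop 2.3. From the hinge the bar points along (-sin a, -cos a) in the bay's x, y. Friction about 1 N at its end; stays where left, no latch. If it stops short of shut, the drive is not home
- keeper_hinge (a point): The keeper's hinge axis, on the post left of the bay's mouth, at the bar's mid-height, 50 mm above the bench; 83 mm behind and 125 mm left of the bay's origin
- keeper_end (a point): Free end of the keeper bar (red for its last 55 mm), 175 mm from the hinge axis. The bar is grey, 12 mm thick and 20 mm tall, from 40 to 60 mm above the bench. Shut, it clears the bumpers of a drive that is home by 13 mm
- casting_a: Bystander, loose: rough aluminium casting, round flange 48 mm across with a stub, 50 mm tall. Leave it where it is. Origin: centre of its underside
- casting_b: Bystander, loose: the same casting in brass. Leave it where it is. Origin: centre of its underside
- casting_c: Bystander, loose: another aluminium casting. Leave it where it is. Origin: centre of its underside
- buffing_wheel: Bystander, loose: tan buffing wheel lying flat, 110 mm across, 18 mm thick. Leave it where it is. Origin: centre of its underside
- paste_jar: Bystander, loose: paste jar with red lid, 64 mm across, 75 mm tall. Leave it where it is. Origin: centre of its underside
- hammer: Bystander, loose: hammer lying on the bench. Leave it where it is. Origin: mid-tool

How it is judged (in metres and radians):
On the way, in this order (a step that is already met when the one before it is completed fails the run):
1. the left rear bumper is pushed (contact force between any of the fingers, the arm and bumper_left above 2 N), for 0.1 s.
2. the right rear bumper is pushed (contact force between any of the fingers, the arm and bumper_right above 2 N), for 0.1 s.
3. the left rear bumper is pushed again (contact force between any of the fingers, the arm and bumper_left above 2 N), for 0.1 s.
4. the right rear bumper is pushed again (contact force between any of the fingers, the arm and bumper_right above 2 N), for 0.1 s.
5. the drive stands square and fully home with the keeper still open (x of drive_unit in the frame of bay above -0.01 m and y of drive_unit in the frame of bay between -0.012 and 0.012 m and angle between the x axis of drive_unit and the x axis of bay, either way round below 0.09 rad and angle between drive_unit's own z axis and vertical below 0.05 rad and value of joint keeper above 0.5 rad), for 0.2 s.
6. the keeper is shut behind it (value of joint keeper below 0.1 rad), for 0.2 s.
At the end, for the whole second after the job is handed in: The drive is at rest, flat on the bench, within 10 mm of the end stop, within 12 mm of the bay's middle and square to it within 0.09 rad (5 degrees), and the keeper is within 0.1 rad of shut (x of drive_unit in the frame of bay above -0.01 m and y of drive_unit in the frame of bay between -0.012 and 0.012 m and angle between the x axis of drive_unit and the x axis of bay, either way round below 0.09 rad and angle between drive_unit's own z axis and vertical below 0.05 rad and value of joint keeper below 0.1 rad and linear speed of drive_unit below 0.01 m/s); the robot touches nothing.
It fails at once if the sockets are touched (contact force between any of the fingers, the arm and sockets above 1 N).
It fails at once if the drive swings more than 35 degrees askew of the bay (angle between the x axis of drive_unit and the x axis of bay, either way round above 0.61 rad).
It fails at once if the drive is tipped or lifted (angle between drive_unit's own z axis and vertical above 0.15 rad or height (world z) of drive_unit above 0.02 m).
It fails at once if another thing on the bench is moved by more than 20 mm (distance of any of casting_a, casting_b, casting_c, buffing_wheel, paste_jar, hammer from where it was at the start of the episode above 0.02 m).
It also fails if it takes over 72 s, if anything falls off the work surface, if the arm or the gripper's body presses on something with over 40 N, if the wrist force passes 120 N, or if a joint passes its speed limit or range.

## Robot

A 6-joint arm with a two-finger parallel gripper is mounted at the origin on the work surface. World frame = base frame: x ahead of the robot, y to its left, z up, the work surface at z = 0. Lengths are in mm, angles in rad, forces in N, time in s.
With the tool pointing down it reaches from about 275 to 1000 mm from the base axis. Payload 8.4 kg.
Tool frame: the origin (TCP) lies at the very end of the fingers, on their centre line; the grasp point (between the pads) lies 19 mm behind it; z points along the fingers, y is the direction in which the jaws open and shut (so a half turn about z gives the same grasp; the last joint's range is limited). The gripper opens to 85 mm and grips with 20 to 120 N. Pads are 22 mm wide; open, the fingers measure 114 mm over their backs; the gripper's body (76 mm by 85 mm) begins 54 mm behind the grasp point. The pads swing forward as they close: fully open they stand 13 mm farther back than shut.
Start: joints at [-1.235, 0.353, 1.633, -0, 1.155, -0.002], TCP at [207.131, -589.682, 231.281] pointing down, gripper open.
Joint ranges: [-2.63, 2.63], [-0.92, 2.1], [0.06, 2.66], [-1.3, 4.44], [0, 2.69], [-3.02, 3.02]. Speed limits (rad/s): [2.22, 2.22, 2.79, 3.14, 3.14, 3.14].

## Interface

Orientations are given as [roll, pitch, yaw] about the fixed x, y, z axes, in that order (R = Rz(yaw) Ry(pitch) Rx(roll)).
In Python, from rig import sense, grab_frame, get_calibration, sign_off, boxes_of, trace gives the robot as it stands.
- The arm moves only by the tool servo_tool, never from a script. Its argument "rows" is a list of rows, each a list of 3 entries, a list of its own where there are three numbers: the finger opening in mm, from 0 to 85.4, then the shift along the tool's x, y, z in mm, then the turn, a rotation vector about the tool's x, y, z in degrees. A call has 1 to 8 rows; each row shifts and turns the commanded pose from where the row before left it, along the tool's axes as they then stand; what a row does not reach is not made up. A row lasts 1/8 s, in which the tool goes at most 62.5 mm and 10.7 degrees, less where a joint would pass 70% of its speed; a pose out of reach is approached as far as the arm can. A call is refused whole if a number of a shift passes 62.5 or a number of a turn 10.7, either way. A call with a gripper value outside its range is refused whole. The fingers move at their own pace and stop on an object; "force" is the grip in N (left out, the last holds). Time passes only in rows, so rows that do not move let the fingers close. It gives the time, the measured TCP pose, the force and the opening at its end, in the units of the state.
- sense(): the state, without advancing time (a new reading comes with each control period).
- grab_frame(name): name is "scene" or "side" or "wrist"; returns the picture (480x640x3 uint8, blue, green, red); there is no depth.
- get_calibration(name): a dict with "intrinsics" (3x3 intrinsics, pixels), "world_to_cam" (4x4, takes a point from world to camera coordinates). Camera axes: x right, y down, z forward; pixel columns grow to the right and rows downward; lengths in mm; the calibration is good to about 2 mm. The wrist camera is an equidistant fisheye: a pixel r from the principal point sees the ray r / f radians off the axis. A picture is of the moment at which its call begins: read the wrist's pose just before it. get_calibration takes no time and is no camera call; for the wrist camera it gives the pose at the moment of the call.
- sign_off(): hands the job in, once; it reports no verdict.
Trained networks look in the newest picture that a camera, given by its name, has taken for a name from the list of things; names that differ only in an ending like _2 or _b are one class to them, and where a whole thing is asked for, a point or a joint stands for the part that bears it (a point fixed in the world has none). Each returns a list of dicts, best first, with "conf" (0 to 1); they miss things now and then, are a little off and sometimes report something else, mostly with a low value. They report only what shows in the picture. A call takes as long as a camera call.
- boxes_of(camera, thing): "centre" ([x, y, z] in mm, in the coordinates of the camera as it stood for that picture, good to about 4 mm: the middle of the surface that is visible of it).
- trace(camera, thing): "mask" (480x640 bool, what is visible of it).
The state is a dict: "clock": time; "qpos": joint angles; "qvel": joint speeds; "joint_efforts": joint torques, N m; "eef_pos": TCP position; "tcp_rot": TCP orientation; "contact_force": force on the tool from outside, world axes, zero at the start; "wrist_torque": the same for the moment, N m; "opening": opening from 0.0 (shut) to 1.0 (fully open).
Only numpy, scipy, OpenCV 4.12 (cv2) and the standard library are available. Lean on these libraries where they do the work, as an engineer would, in place of code of your own. Each camera call takes 0.05 s, during which the arm holds its last target. There are 200 camera calls.

## Working session

There is one attempt and no reset: what is moved stays moved. The work goes in short steps, Python scripts to look and compute and a tool call to move; the robot and the scene stay as the last step left them, time stands still between calls to the robot, and variables do not carry over. Pictures are saved under pics/ and viewed, about 8 in all and at most 12, crops included, and the job is handed in when it is done.

Besides the shell and the picture viewer there is one more tool, called after "Request:" as name(argument=value, ...) on one line, values as JSON. servo_tool: Moves the arm, as the interface text tells. Its arguments: {"type":"object","properties":{"rows":{"type":"array","items":{"type":"array"}},"force":{"type":"number"}},"required":["rows"]}

```bash
ls; mkdir -p pics
python3 - <<'E'
from rig import *
import cv2,numpy as np
s=sense(); print({k:np.round(v,3).tolist() for k,v in s.items()})
ims=[]
for c in ("scene","side"):
    im=grab_frame(c); cv2.imwrite(f"pics/{c}0.png",im)
    K=get_calibration(c); W=np.array(K["world_to_cam"]); print(c,np.round(K["intrinsics"],1).tolist(),np.round(W,3).tolist())
    for t in ("drive_unit","bumper_left","bumper_right","sockets","bay","keeper","keeper_hinge","keeper_end","casting_a","buffing_wheel","paste_jar","hammer"):
        try:
            for b in boxes_of(c,t)[:4]:
                p=np.linalg.inv(W)@np.r_[b["centre"],1]; print(c,t,round(b["conf"],2),np.round(p[:3]))
        except Exception as e: print(t,e)
print(sense()["clock"])
E
```

```text
pics
{'clock': 0.0, 'qpos': [-1.235, 0.354, 1.634, -0.0, 1.155, -0.002], 'qvel': [-0.001, -0.0, 0.001, -0.0, -0.003, 0.001], 'joint_efforts': [0.001, -60.526, -34.207, 0.0, 0.009, 0.0], 'eef_pos': [206.971, -589.239, 230.566], 'tcp_rot': [-3.14, -0.0, 0.338], 'contact_force': [-0.589, -0.184, -0.497], 'wrist_torque': [0.051, -0.021, 0.058], 'opening': 0.996}
scene [[496.3, 0.0, 317.2], [0.0, 496.3, 233.4], [0.0, 0.0, 1.0]] [[0.405, 0.914, 0.006, -248.732], [0.676, -0.295, -0.676, -367.334], [-0.616, 0.277, -0.737, 1530.524], [0.0, 0.0, 0.0, 1.0]]
scene drive_unit 0.63 [636. -58.  81.]
scene bay 0.62 [708. -16.   8.]
scene keeper 0.75 [581. 101.  61.]
scene keeper_hinge 0.56 [701. -19.   3.]
scene keeper_end 0.74 [581.  97.  55.]
scene casting_a 0.91 [ 584. -356.   31.]
scene casting_a 0.78 [ 672. -293.   26.]
scene casting_a 0.64 [ 522. -315.   22.]
scene paste_jar 0.9 [540. 470.  50.]
scene hammer 0.94 [ 494. -493.   18.]
side [[530.7, 0.0, 318.8], [0.0, 530.7, 235.6], [0.0, 0.0, 1.0]] [[-0.898, -0.439, 0.007, 552.572], [-0.296, 0.593, -0.749, 223.821], [0.325, -0.675, -0.662, 1151.556], [0.0, 0.0, 0.0, 1.0]]
side drive_unit 0.85 [581. -14.  78.]
side bumper_left 0.51 [540.  16.  44.]
side bumper_right 0.65 [540. -97.  46.]
side bay 0.58 [705.  14.  13.]
side keeper 0.68 [546. 118.  60.]
side keeper_hinge 0.68 [704.  18.  13.]
side keeper_hinge 0.38 [539.  18.  44.]
side keeper_end 0.95 [548. 110.  56.]
side casting_a 0.58 [ 507. -299.   21.]
side casting_a 0.54 [582. -12.  82.]
side casting_a 0.52 [ 562. -337.   26.]
side casting_a 0.48 [ 655. -277.   25.]
side buffing_wheel 0.6 [625. 363.  18.]
side paste_jar 0.86 [508. 497.  74.]
side paste_jar 0.37 [580. -14.  78.]
side hammer 0.71 [ 475. -497.   18.]
1.3
```

View pics/scene0.png

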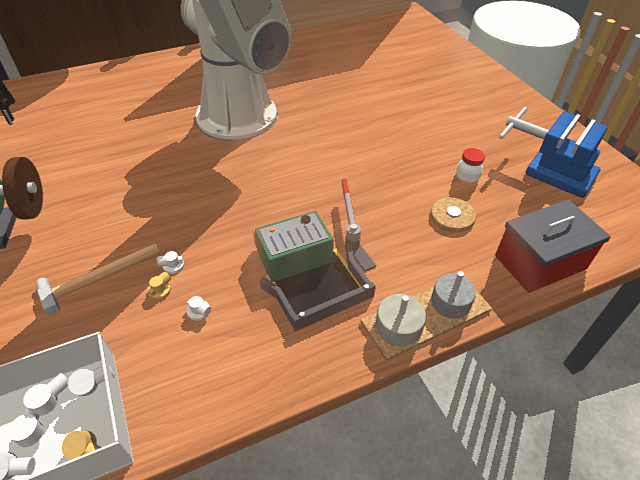

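View pics/side0.png

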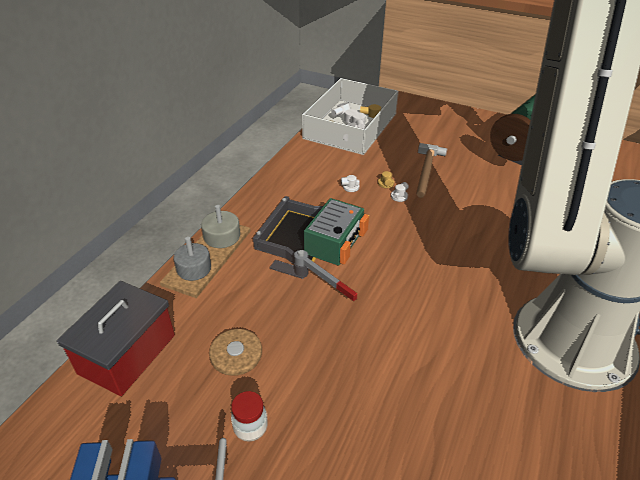

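Run:
```python
import cv2
a=cv2.imread("pics/scene0.png")[176:326,250:385]; cv2.imwrite("pics/a.png",cv2.resize(a,None,fx=4,fy=4,interpolation=cv2.INTER_CUBIC))
a=cv2.imread("pics/side0.png")[190:305,245:375]; cv2.imwrite("pics/b.png",cv2.resize(a,None,fx=5,fy=5,interpolation=cv2.INTER_CUBIC))
```

```text
(no output)
```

View pics/a.png

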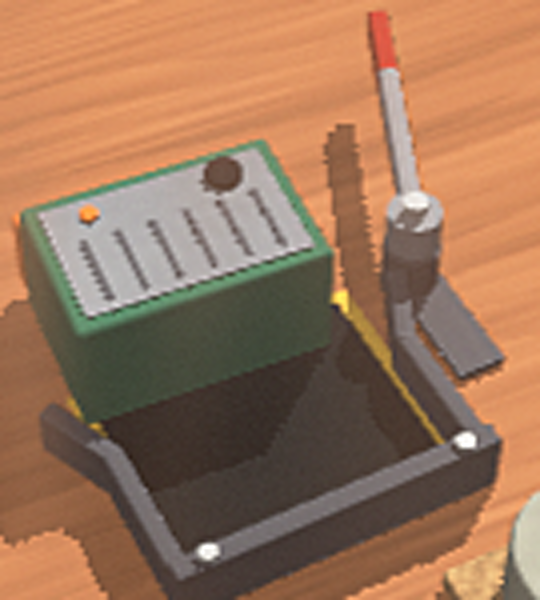

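View pics/b.png

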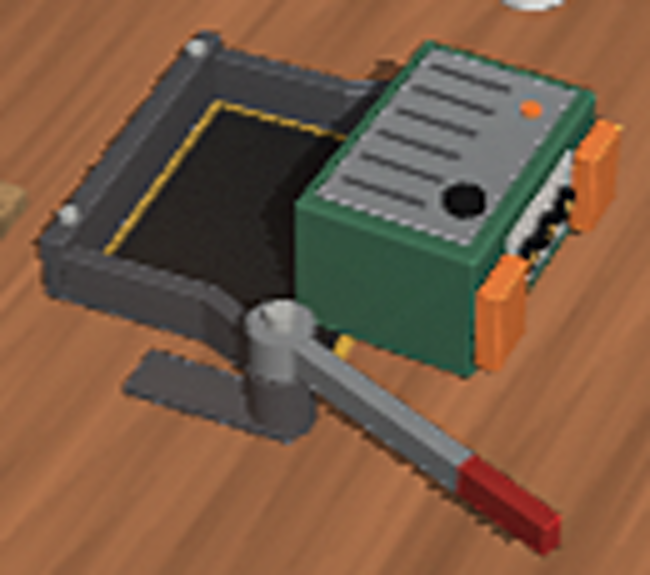

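```bash
cat > h.py <<'E'
import numpy as np, cv2
from rig import *
def bp(c,uv,z):
    K=get_calibration(c); W=np.array(K["world_to_cam"]);R=W[:3,:3];o=-R.T@W[:3,3]
    d=R.T@np.linalg.inv(K["intrinsics"])@np.r_[uv,1]; return (o+d*(z-o[2])/d[2])[:2]
def fit(P,Q):  # rigid 2D: Q(world)=R P + t
    P,Q=np.array(P,float),np.array(Q,float);p,q=P-P.mean(0),Q-Q.mean(0)
    th=np.arctan2((p[:,0]*q[:,1]-p[:,1]*q[:,0]).sum(),(p*q).sum())
    R=np.array([[np.cos(th),-np.sin(th)],[np.sin(th),np.cos(th)]]);t=Q.mean(0)-R@P.mean(0)
    return t,th,np.linalg.norm(P@R.T+t-Q,axis=1)
E
python3 - <<'E'
from h import *
np.set_printoptions(precision=3,suppress=True)
S=lambda u,v,z:bp("scene",(u/4+250,v/4+176),z)
D=lambda u,v,z:bp("side",(u/5+245,v/5+190),z)
C=[(-50,-75),(-50,75),(50,75),(50,-75)]
q1=[S(22,213,80),S(265,140,80),S(332,252,80),S(78,333,80)]
q2=[D(593,97,80),D(472,262,80),D(298,203,80),D(430,43,80)]
print(fit(C,q1),fit(C,q2),fit(C+C,q1+q2))
for n,p in dict(boltR=S(208,551,41),boltL=S(465,440,41),boltR2=D(197,47,41),boltL2=D(68,214,41),fR=D(218,103,0),fL=D(107,250,0),fRr=D(345,137,0),fLs=S(440,442,0),fLr=S(340,298,0),hS=S(413,203,64),hD=D(280,320,64),endS=S(377,12,60),endD=D(540,525,60),railRbend=S(118,440,32),railRend=S(185,575,36)).items(): print(n,p)
E
```

```text
(array([603.271, -51.075]), np.float64(-0.011412061517391226), array([4.242, 3.859, 4.164, 3.972])) (array([594.2  , -47.371]), np.float64(-0.024651338809231087), array([5.225, 5.149, 4.36 , 4.158])) (array([598.736, -49.223]), np.float64(-0.017994256179716), array([8.673, 8.442, 3.747, 1.679, 6.482, 2.128, 7.513, 9.191]))
boltR [ 776.455 -105.023]
boltL [767.06   44.805]
boltR2 [ 772.267 -107.07 ]
boltL2 [763.892  43.343]
fR [ 764.25  -113.638]
fL [757.651  19.75 ]
fRr [ 687.79  -118.609]
fLs [737.172  48.66 ]
fLr [621.153  42.702]
hS [622.393  85.505]
hD [620.328  86.02 ]
endS [463.562 140.448]
endD [460.225 147.24 ]
railRbend [ 687.862 -119.729]
railRend [ 781.828 -119.776]
```

Request:
servo_tool(rows=[[0,[0,0,0],[0,0,8]],[0,[0,0,0],[0,0,8]],[0,[25,-45,5],[0,0,0]],[0,[25,-45,5],[0,0,0]],[0,[25,-45,5],[0,0,0]],[0,[25,-45,5],[0,0,0]],[0,[25,-45,5],[0,0,0]],[0,[25,-45,5],[0,0,0]]], force=30)

```text
clock: 2.3
eef_pos: [341.7, -310.0, 201.4]
tcp_rot: [3.141, -0.001, 0.058]
contact_force: [-0.1, -0.2, -0.3]
opening: 0.001
```

Request:
servo_tool(rows=[[0,[25,-44,5],[0,0,0]],[0,[25,-44,5],[0,0,0]],[0,[25,-44,5],[0,0,0]],[0,[25,-44,5],[0,0,0]],[0,[25,-44,5],[0,0,0]],[0,[25,-44,5],[0,0,0]],[0,[20,-44,5],[0,0,0]],[0,[0,0,0],[0,0,0]]])

```text
clock: 3.3
eef_pos: [493.7, 8.6, 166.1]
tcp_rot: [-3.141, -0.0, 0.062]
contact_force: [-0.0, -0.3, 0.6]
opening: -0.002
```

```bash
cat >> h.py <<'E'
B0=np.array([711.3,-34.2]); BY=0.058
def inbay(p): d=np.array(p[:2])-B0; c,s=np.cos(BY),np.sin(BY); return np.array([c*d[0]+s*d[1],-s*d[0]+c*d[1]])
def look(things=("drive_unit","bumper_left","bumper_right","keeper_end"),cams=("side","wrist")):
    for c in cams:
        W=np.array(get_calibration(c)["world_to_cam"]); im=grab_frame(c); cv2.imwrite(f"pics/{c}_{sense()['clock']:.2f}.png",im)
        for t in things:
            for b in boxes_of(c,t)[:2]:
                p=(np.linalg.inv(W)@np.r_[b["centre"],1])[:3]; print(c,t,round(b["conf"],2),np.round(p),"bay",np.round(inbay(p)))
E
python3 -c "
from h import *
look()
cs=get_calibration('wrist');print(cs['intrinsics'])
print(inbay(sense()['eef_pos']))"; ls pics
```

```text
side drive_unit 0.74 [585. -10.  79.] bay [-125.   31.]
side bumper_left 0.48 [536.  15.  44.] bay [-172.   59.]
side keeper_end 0.86 [544. 110.  57.] bay [-159.  153.]
wrist drive_unit 0.79 [588. -42.  83.] bay [-124.   -0.]
wrist drive_unit 0.21 [566. 106.  62.] bay [-137.  148.]
wrist bumper_left 0.75 [543.  10.  62.] bay [-165.   54.]
wrist bumper_left 0.27 [568. 104.  62.] bay [-135.  146.]
wrist bumper_right 0.58 [ 541. -102.   64.] bay [-174.  -58.]
wrist keeper_end 0.64 [565. 103.  61.] bay [-138.  145.]
wrist keeper_end 0.63 [ 511. -300.   18.] bay [-215. -254.]
[[371.64829954   0.         318.06863321]
 [  0.         371.64829954 241.26391423]
 [  0.           0.           1.        ]]
[-215.92858416   52.23061803]
a.png
b.png
scene0.png
side0.png
side_3.35.png
wrist_3.60.png
```

Request:
servo_tool(rows=[[0,[0,-2,47],[0,0,0]],[0,[0,-3,47],[0,0,0]],[0,[0,0,46],[0,0,0]],[0,[15,0,0],[0,0,0]],[0,[8,0,0],[0,0,0]],[0,[5,0,0],[0,0,0]],[0,[4,0,0],[0,0,0]],[0,[4,0,0],[0,0,0]]])

```text
clock: 4.8
eef_pos: [525.7, 13.2, 26.7]
tcp_rot: [-3.141, 0.005, 0.058]
contact_force: [-12.1, 1.2, 8.0]
opening: -0.002
```

Request:
servo_tool(rows=[[0,[4,0,0],[0,0,0]],[0,[4,0,0],[0,0,0]],[0,[4,0,0],[0,0,0]],[0,[4,0,0],[0,0,0]],[0,[4,0,0],[0,0,0]],[0,[0,0,0],[0,0,0]]])

```text
clock: 5.55
eef_pos: [545.9, 15.1, 26.4]
tcp_rot: [-3.14, 0.004, 0.058]
contact_force: [-7.3, 5.1, 2.8]
opening: 0.0
```

```bash
cat >> h.py <<'E'
def drive(c="wrist"):
    W=np.array(get_calibration(c)["world_to_cam"]); im=grab_frame(c); s=sense(); cv2.imwrite(f"pics/{c}_{s['clock']:.2f}.png",im)
    print("tcp bay",np.round(inbay(s['eef_pos']),1),"z",round(s['eef_pos'][2],1),"F",np.round(s['contact_force'],1))
    q=[]
    for t in ("bumper_left","bumper_right","drive_unit"):
        L=boxes_of(c,t)
        for b in L[:2]:
            p=(np.linalg.inv(W)@np.r_[b["centre"],1])[:3]; print(t,round(b["conf"],2),np.round(inbay(p)),round(p[2]))
        q.append(inbay((np.linalg.inv(W)@np.r_[L[0]["centre"],1])[:3]) if L else None)
    if q[0] is not None and q[1] is not None: print("drive",fit([(-57,58),(-57,-58)],q[:2]))
E
python3 -c "
from h import *
drive()"
```

```text
tcp bay [-162.3   58.8] z 26.4 F [-7.5  4.8  2.7]
bumper_left 0.64 [-149.   56.] 60
bumper_right 0.98 [-175.  -59.] 67
drive_unit 0.58 [-100.   18.] 85
drive (array([-106.4198056 ,  -14.36723507]), np.float64(-0.22702047451941867), array([1.32959636, 1.32959636]))
```

Request:
servo_tool(rows=[[0,[-45,0,0],[0,0,0]],[0,[0,58,0],[0,0,0]],[0,[0,58,0],[0,0,0]],[0,[4,4,0],[0,0,0]],[0,[5,2,0],[0,0,0]],[0,[5,3,0],[0,0,0]],[0,[5,4,0],[0,0,0]],[0,[5,4,0],[0,0,0]]])

```text
clock: 6.75
eef_pos: [533.2, -118.3, 25.8]
tcp_rot: [-3.14, 0.005, 0.06]
contact_force: [-8.0, 2.2, 6.4]
opening: 0.0
```

Request:
servo_tool(rows=[[0,[5,3,0],[0,0,0]],[0,[5,3,0],[0,0,0]],[0,[5,3,0],[0,0,0]],[0,[5,2,0],[0,0,0]],[0,[0,0,0],[0,0,0]]])

```text
clock: 7.38
eef_pos: [554.4, -128.8, 25.6]
tcp_rot: [-3.141, 0.004, 0.06]
contact_force: [-4.1, -2.8, -0.4]
opening: 0.0
```

```bash
python3 -c "
from h import *
drive()"
```

```text
tcp bay [-162.2  -85.4] z 25.6 F [-3.9 -3.  -0.3]
bumper_left 0.6 [-152.   34.] 64
bumper_right 0.9 [-150.  -79.] 69
drive_unit 0.73 [-95. -48.] 86
drive_unit 0.46 [-166. -287.] 7
drive (array([-94.05496333, -21.89090043]), np.float64(0.009859039812410403), array([1.39606433, 1.39606433]))
```

```bash
python3 -c "
from h import *
im=grab_frame('scene'); cv2.imwrite('pics/c.png',cv2.resize(im[176:326,240:400],None,fx=4,fy=4,interpolation=cv2.INTER_CUBIC))"
```

```text
(no output)
```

View pics/c.png

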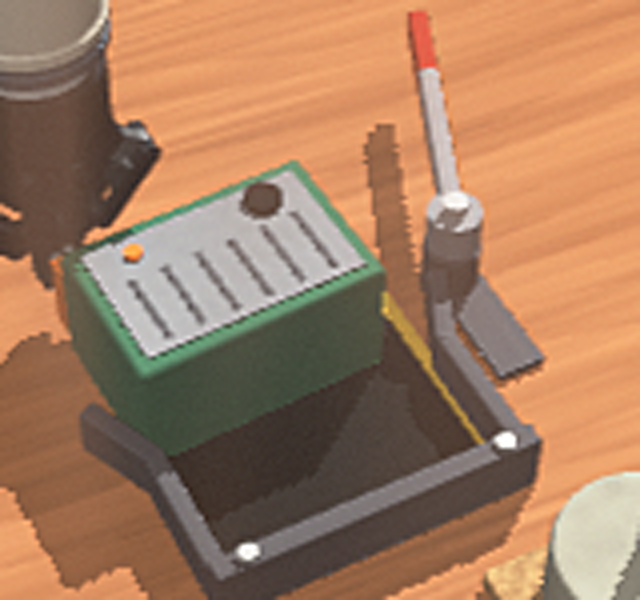

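Run:
```python
from h import *
S=lambda u,v,z:bp("scene",(u/4+240,v/4+176),z)
C=[(-50,-75),(-50,75),(50,75),(50,-75)]
print(fit(C,[inbay(S(65,260,80)),inbay(S(297,163,80)),inbay(S(383,270,80)),inbay(S(148,373,80))]))
S0=lambda u,v,z:bp("scene",(u/4+250,v/4+176),z)
print(fit(C,[inbay(S0(22,213,80)),inbay(S0(265,140,80)),inbay(S0(332,252,80)),inbay(S0(78,333,80))]))
for p in [(85,415),(160,485),(218,572),(440,330),(520,435)]: print(p,inbay(S(*p,32)))
```

```text
(array([-85.64460603, -16.08984425]), np.float64(0.0601591693060996), array([4.36627694, 4.86504925, 4.95838338, 6.52835631]))
(array([-108.82587785,  -10.58450224]), np.float64(-0.06941206151739125), array([4.24172169, 3.85873793, 4.1639213 , 3.97228146]))
(85, 415) [ -61.09598062 -111.9917614 ]
(160, 485) [ -1.52821588 -94.97885666]
(218, 572) [ 59.91350636 -90.87130913]
(440, 330) [-26.37521092  86.51328606]
(520, 435) [55.64589492 88.50364385]
```

Request:
servo_tool(rows=[[0,[5,0,0],[0,0,0]],[0,[5,0,0],[0,0,0]],[0,[5,1,0],[0,0,0]],[0,[5,1,0],[0,0,0]],[0,[5,1,0],[0,0,0]],[0,[5,1,0],[0,0,0]],[0,[5,1,0],[0,0,0]],[0,[0,0,0],[0,0,0]]])

```text
clock: 8.62
eef_pos: [589.9, -131.9, 25.6]
tcp_rot: [-3.142, 0.003, 0.06]
contact_force: [-4.2, -3.6, -1.3]
opening: -0.001
```

```bash
python3 -c "
from h import *
drive()"
```

```text
tcp bay [-126.9  -90.5] z 25.6 F [-3.8 -3.3 -2. ]
bumper_left 0.69 [-17. -79.] 1
bumper_left 0.59 [-146.   23.] 59
bumper_right 0.74 [-115.  -93.] 66
drive_unit 0.96 [-67. -47.] 82
drive (array([ -57.92998115, -142.29270728]), np.float64(-1.434639141486613), array([8.49567762, 8.49567762]))
```

Request:
servo_tool(rows=[[0,[5,0,0],[0,0,0]],[0,[5,0,0],[0,0,0]],[0,[3,0,0],[0,0,0]],[0,[0,0,0],[0,0,0]]])

```text
clock: 9.32
eef_pos: [603.3, -131.4, 25.7]
tcp_rot: [3.142, 0.002, 0.06]
contact_force: [-2.7, -3.3, -2.4]
opening: 0.002
```

```bash
sed -i 's/        L=boxes_of(c,t)$/        L=[b for b in boxes_of(c,t) if 40<(np.linalg.inv(W)@np.r_[b["centre"],1])[2]<95 and b["conf"]>.3]/' h.py; python3 -c "
from h import *
drive()"
```

```text
tcp bay [-113.4  -90.7] z 25.7 F [-4.  -2.6 -2.7]
bumper_left 0.91 [-140.   23.] 61
bumper_right 0.84 [-100.  -93.] 66
drive_unit 0.78 [-59. -44.] 85
drive (array([-66.19615265, -16.64865935]), np.float64(0.3330460931171515), array([3.29056102, 3.29056102]))
```

Request:
servo_tool(rows=[[0,[-35,0,0],[0,0,0]],[0,[-33,0,0],[0,0,0]],[0,[0,-56,0],[0,0,0]],[0,[0,-56,0],[0,0,0]],[0,[10,0,0],[0,0,0]],[0,[5,0,0],[0,0,0]],[0,[4,-1,0],[0,0,0]],[0,[4,-3,0],[0,0,0]]])

```text
clock: 10.52
eef_pos: [550.9, -19.9, 26.0]
tcp_rot: [3.141, 0.004, 0.057]
contact_force: [-9.5, -5.4, 7.7]
opening: -0.001
```

Request:
servo_tool(rows=[[0,[4,-4,0],[0,0,0]],[0,[4,-4,0],[0,0,0]],[0,[4,-3,0],[0,0,0]],[0,[4,-3,0],[0,0,0]],[0,[0,0,0],[0,0,0]]])

```text
clock: 11.15
eef_pos: [564.7, -4.3, 25.6]
tcp_rot: [-3.141, 0.006, 0.057]
contact_force: [-8.9, 0.9, 4.3]
opening: -0.003
```

```bash
python3 -c "
from h import *
drive()"
```

```text
tcp bay [-144.7   38.3] z 25.6 F [-8.1  1.6  4.7]
bumper_left 0.61 [-127.   44.] 61
bumper_right 0.95 [-108.  -70.] 66
drive_unit 0.59 [-72.  19.] 81
drive (array([-61.09571391,  -3.7148713 ]), np.float64(0.16511208754123644), array([0.60679511, 0.60679511]))
```

Request:
servo_tool(rows=[[0,[5,-4,0],[0,0,0]],[0,[5,-4,0],[0,0,0]],[0,[5,-3,0],[0,0,0]],[0,[5,-3,0],[0,0,0]],[0,[4,-2,0],[0,0,0]],[0,[4,-2,0],[0,0,0]],[0,[0,0,0],[0,0,0]]])

```text
clock: 12.22
eef_pos: [591.8, 15.4, 25.5]
tcp_rot: [-3.141, 0.006, 0.057]
contact_force: [-9.1, 2.9, 3.9]
opening: -0.0
```

```bash
python3 -c "
from h import *
drive()"
```

```text
tcp bay [-116.4   56.4] z 25.5 F [-7.6  2.3  2.1]
bumper_left 0.94 [-102.   60.] 61
bumper_right 0.89 [-110.  -57.] 67
drive_unit 0.73 [-48.  24.] 82
drive (array([-49.35331746,  -2.87985262]), np.float64(-0.07351062826360356), array([0.35528645, 0.35528645]))
```

Request:
servo_tool(rows=[[0,[-32,0,0],[0,0,0]],[0,[0,57,0],[0,0,0]],[0,[0,57,0],[0,0,0]],[0,[8,0,0],[0,0,0]],[0,[5,0,0],[0,0,0]],[0,[5,1,0],[0,0,0]],[0,[5,3,0],[0,0,0]],[0,[5,3,0],[0,0,0]]])

```text
clock: 13.42
eef_pos: [596.4, -104.1, 26.0]
tcp_rot: [-3.141, 0.003, 0.06]
contact_force: [-7.0, 2.0, 3.5]
opening: 0.001
```

Request:
servo_tool(rows=[[0,[5,3,0],[0,0,0]],[0,[5,2,0],[0,0,0]],[0,[5,2,0],[0,0,0]],[0,[0,0,0],[0,0,0]]])

```text
clock: 13.92
eef_pos: [611.0, -111.1, 25.8]
tcp_rot: [-3.141, 0.004, 0.059]
contact_force: [-6.9, -2.4, 3.9]
opening: 0.003
```

```bash
python3 -c "
from h import *
drive()"
```

```text
tcp bay [-104.5  -71. ] z 25.8 F [-6.5 -3.5  2.5]
bumper_left 0.59 [-101.   44.] 63
drive_unit 0.9 [-39. -37.] 85
```

Request:
servo_tool(rows=[[0,[-30,0,0],[0,0,0]],[0,[0,-58,0],[0,0,0]],[0,[0,-58,0],[0,0,0]],[0,[7,0,0],[0,0,0]],[0,[5,0,0],[0,0,0]],[0,[5,-3,0],[0,0,0]],[0,[5,-3,0],[0,0,0]],[0,[5,-3,0],[0,0,0]]])

```text
clock: 15.12
eef_pos: [599.9, 12.1, 25.8]
tcp_rot: [3.141, 0.006, 0.057]
contact_force: [-10.6, -0.9, 8.4]
opening: -0.005
```

Request:
servo_tool(rows=[[0,[5,-2,0],[0,0,0]],[0,[5,-2,0],[0,0,0]],[0,[3,-1,0],[0,0,0]],[0,[0,0,0],[0,0,0]]])

```text
clock: 15.62
eef_pos: [612.3, 18.4, 25.7]
tcp_rot: [-3.141, 0.006, 0.057]
contact_force: [-9.9, 3.4, 6.9]
opening: -0.0
```

```bash
python3 -c "
from h import *
drive()"
```

```text
tcp bay [-95.8  58.3] z 25.6 F [-10.9   2.4   6.4]
bumper_left 0.63 [-79.  62.] 62
bumper_right 0.96 [-96. -55.] 67
drive_unit 0.96 [-32.  26.] 85
drive (array([-30.90241713,  -4.89620465]), np.float64(-0.14602081640089679), array([1.27011751, 1.27011751]))
```

Request:
servo_tool(rows=[[0,[-32,0,0],[0,0,0]],[0,[0,56,0],[0,0,0]],[0,[0,57,0],[0,0,0]],[0,[7,0,0],[0,0,0]],[0,[5,1,0],[0,0,0]],[0,[5,3,0],[0,0,0]],[0,[5,3,0],[0,0,0]],[0,[5,3,0],[0,0,0]]])

```text
clock: 16.82
eef_pos: [615.3, -102.7, 25.8]
tcp_rot: [-3.14, 0.005, 0.06]
contact_force: [-9.5, 0.9, 7.8]
opening: -0.0
```

Request:
servo_tool(rows=[[0,[5,3,0],[0,0,0]],[0,[5,2,0],[0,0,0]],[0,[4,1,0],[0,0,0]],[0,[0,0,0],[0,0,0]]])

```text
clock: 17.32
eef_pos: [629.7, -108.7, 25.8]
tcp_rot: [-3.142, 0.005, 0.06]
contact_force: [-8.0, -3.2, 3.5]
opening: -0.001
```

```bash
python3 -c "
from h import *
drive()"
```

```text
tcp bay [-85.8 -69.6] z 25.8 F [-7.  -4.8  3.7]
bumper_left 0.9 [-81.  47.] 59
bumper_right 0.65 [-74. -69.] 67
drive_unit 0.64 [-19. -34.] 85
drive (array([-20.84609067,  -7.8755169 ]), np.float64(0.056473327757465254), array([0.01139805, 0.01139805]))
```

Request:
servo_tool(rows=[[0,[4,1,0],[0,0,0]],[0,[4,1,0],[0,0,0]],[0,[0,0,0],[0,0,0]],[0,[-30,0,0],[0,0,0]],[0,[0,-58,0],[0,0,0]],[0,[0,-57,0],[0,0,0]],[0,[6,0,0],[0,0,0]],[0,[5,0,0],[0,0,0]]])

```text
clock: 18.52
eef_pos: [613.8, 3.9, 26.2]
tcp_rot: [-3.142, 0.002, 0.06]
contact_force: [-9.6, 2.8, 5.0]
opening: 0.001
```

Request:
servo_tool(rows=[[0,[5,-2,0],[0,0,0]],[0,[5,-2,0],[0,0,0]],[0,[5,-2,0],[0,0,0]],[0,[4,-2,0],[0,0,0]],[0,[0,0,0],[0,0,0]]])

```text
clock: 19.15
eef_pos: [630.4, 11.4, 25.6]
tcp_rot: [-3.141, 0.005, 0.057]
contact_force: [-6.9, 4.5, 2.9]
opening: -0.003
```

```bash
python3 -c "
from h import *
drive()"
```

```text
tcp bay [-78.1  50.2] z 25.6 F [-8.2  3.8  3.3]
bumper_left 0.69 [-64.  53.] 63
bumper_right 0.74 [-64. -62.] 66
drive (array([-6.99652962, -5.03155604]), np.float64(-0.0044846707249526965), array([0.39776292, 0.39776292]))
```

Request:
servo_tool(rows=[[0,[2,0,0],[0,0,0]],[0,[2,0,0],[0,0,0]],[0,[2,0,0],[0,0,0]],[0,[0,0,0],[0,0,0]]])

```text
clock: 19.85
eef_pos: [635.7, 12.0, 25.4]
tcp_rot: [-3.141, 0.007, 0.057]
contact_force: [-10.6, 5.0, 3.9]
opening: -0.004
```

Now the right: TCP is at bay about (-73, 50), with the left bumper face at −62.

Request:
servo_tool(rows=[[0,[-25,0,0],[0,0,0]],[0,[0,56,0],[0,0,0]],[0,[0,56,0],[0,0,0]],[0,[14,0,0],[0,0,0]],[0,[4,0,0],[0,0,0]],[0,[3,0,0],[0,0,0]],[0,[2,0,0],[0,0,0]],[0,[0,0,0],[0,0,0]]])

```text
clock: 20.85
eef_pos: [641.4, -98.4, 25.9]
tcp_rot: [-3.141, 0.004, 0.06]
contact_force: [-5.9, -1.9, 2.6]
opening: -0.001
```

Request:
servo_tool(rows=[[0,[2,0,0],[0,0,0]],[0,[2,0,0],[0,0,0]],[0,[0,0,0],[0,0,0]]])

```text
clock: 21.22
eef_pos: [643.0, -98.6, 25.6]
tcp_rot: [-3.141, 0.008, 0.06]
contact_force: [-14.2, -6.1, 9.0]
opening: 0.003
```

```bash
python3 -c "
from h import *
drive()"
```

```text
tcp bay [-71.9 -60.3] z 25.6 F [-13.5  -4.7   7.2]
bumper_left 0.95 [-58.  51.] 61
bumper_right 0.93 [-59. -65.] 67
drive_unit 0.85 [ -5. -34.] 84
drive (array([-1.1530096 , -7.83296504]), np.float64(-0.010034803711080799), array([0.2068685, 0.2068685]))
```

Request:
servo_tool(rows=[[0,[3,0,0],[0,0,0]],[0,[0,0,0],[0,0,0]]])

```text
clock: 21.68
eef_pos: [642.9, -98.4, 25.2]
tcp_rot: [-3.141, 0.014, 0.06]
contact_force: [-24.1, -6.1, 15.3]
opening: -0.001
```

Request:
servo_tool(rows=[[0,[-30,0,0],[0,0,0]],[0,[0,-56,0],[0,0,0]],[0,[0,-56,0],[0,0,0]],[0,[15,0,0],[0,0,0]],[0,[4,0,0],[0,0,0]],[0,[3,0,0],[0,0,0]],[0,[3,0,0],[0,0,0]],[0,[0,0,0],[0,0,0]]])

```text
clock: 22.68
eef_pos: [636.1, 11.6, 25.7]
tcp_rot: [-3.141, 0.005, 0.057]
contact_force: [-6.5, 0.3, 4.3]
opening: -0.0
```

Request:
servo_tool(rows=[[0,[3,0,0],[0,0,0]],[0,[2,0,0],[0,0,0]],[0,[2,0,0],[0,0,0]],[0,[0,0,0],[0,0,0]]])

```text
clock: 23.18
eef_pos: [635.9, 11.6, 24.8]
tcp_rot: [-3.141, 0.019, 0.057]
contact_force: [-31.7, -1.3, 22.1]
opening: 0.0
```

```bash
python3 -c "
from h import *
drive()"
```

```text
tcp bay [-72.6  50.1] z 24.8 F [-31.6  -1.3  21.5]
bumper_left 0.83 [-57.  54.] 61
bumper_right 0.9 [-60. -60.] 65
drive_unit 0.79 [-2. 23.] 84
drive (array([-1.56432214, -4.84392055]), np.float64(-0.02874443957155455), array([1.07606044, 1.07606044]))
```

Request:
servo_tool(rows=[[0,[-40,0,0],[0,0,0]],[0,[0,0,-40],[0,0,0]],[0,[0,0,-40],[0,0,0]],[0,[-30,-53,0],[0,0,0]],[0,[-30,-53,0],[0,0,0]],[0,[-30,-53,0],[0,0,0]],[0,[0,-17,0],[0,0,0]],[0,[0,0,0],[0,0,0]]])

```text
clock: 24.38
eef_pos: [506.3, 181.4, 106.5]
tcp_rot: [-3.142, -0.001, 0.06]
contact_force: [0.5, -0.5, 0.4]
opening: -0.002
```

```bash
python3 -c "
from h import *
print(inbay(sense()['eef_pos']),sense()['eef_pos'])
look(('keeper','keeper_end'))
im=grab_frame('side'); cv2.imwrite('pics/d.png',cv2.resize(im[150:350,200:440],None,fx=3,fy=3,interpolation=cv2.INTER_CUBIC))"
```

```text
[-192.2004984   227.12171488] [506.25701721 181.39842338 106.52854557]
side keeper 0.85 [573. 106.  62.] bay [-130.  148.]
side keeper_end 0.77 [574. 104.  57.] bay [-129.  146.]
side keeper_end 0.53 [ 561. -336.   25.] bay [-168. -293.]
wrist keeper 0.74 [562. 108.  64.] bay [-141.  151.]
wrist keeper_end 0.84 [558. 107.  59.] bay [-145.  150.]
```

View pics/d.png

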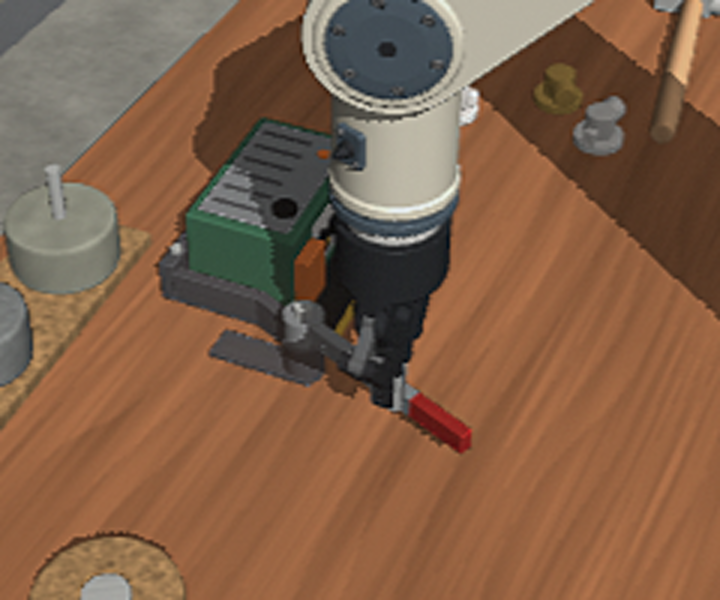

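Run:
```python
from h import *
P=lambda a,r=145:np.array([-83,125])+r*np.array([-np.sin(a),-np.cos(a)])-(6+11*abs(np.cos(a))+14.5*abs(np.sin(a)))*np.array([np.cos(a),-np.sin(a)])
c=inbay(sense()['eef_pos'])
for a in np.r_[2.0:-0.01:-0.1]:
    p=P(a); d=p-c; print(round(a,2),np.round(p),"shift",np.round([d[0],-d[1]],1)); c=p
```

```text
2.0 [-205.  207.] shift [-12.4  18.9]
1.9 [-213.  194.] shift [-7.7 13. ]
1.8 [-219.  180.] shift [-6.4 13.9]
1.7 [-224.  165.] shift [-4.9 14.7]
1.6 [-227.  150.] shift [-3.3 15.3]
1.5 [-229.  136.] shift [-1.8 14.1]
1.4 [-230.  122.] shift [-0.5 13.7]
1.3 [-229.  108.] shift [ 0.8 13.9]
1.2 [-227.   94.] shift [ 2.2 13.9]
1.1 [-223.   81.] shift [ 3.6 13.8]
1.0 [-218.   67.] shift [ 5.  13.6]
0.9 [-212.   54.] shift [ 6.4 13.2]
0.8 [-204.   41.] shift [ 7.8 12.6]
0.7 [-195.   29.] shift [ 9.2 11.8]
0.6 [-184.   18.] shift [10.5 10.9]
0.5 [-172.    9.] shift [11.7  9.9]
0.4 [-160.   -0.] shift [12.8  8.7]
0.3 [-146.   -7.] shift [13.8  7.3]
0.2 [-131.  -13.] shift [14.6  5.8]
0.1 [-116.  -17.] shift [15.3  4.2]
-0.0 [-100.  -20.] shift [15.8  2.6]
```

Request:
servo_tool(rows=[[0,[0,0,40],[0,0,0]],[0,[0,0,36],[0,0,0]],[0,[0,0,0],[0,0,0]]])

```text
clock: 25.1
eef_pos: [503.8, 180.0, 28.3]
tcp_rot: [3.14, 0.005, 0.058]
contact_force: [0.1, 0.6, 0.1]
opening: -0.003
```

Request:
servo_tool(rows=[[0,[-10,12,0],[0,0,0]],[0,[-4,10,0],[0,0,0]],[0,[-5,10,0],[0,0,0]],[0,[-6,14,0],[0,0,0]],[0,[-5,15,0],[0,0,0]],[0,[-3,15,0],[0,0,0]],[0,[-2,14,0],[0,0,0]],[0,[-1,14,0],[0,0,0]]])

```text
clock: 26.1
eef_pos: [475.7, 74.2, 30.3]
tcp_rot: [-3.142, 0.0, 0.058]
contact_force: [0.7, 1.9, -0.3]
opening: -0.002
```

```bash
python3 -c "
from h import *
print(inbay(sense()['eef_pos']))
look(('keeper','keeper_end'),('side','scene'))"
```

```text
[-228.96734559  121.83395246]
side keeper 0.57 [566.  81.  57.] bay [-138.  123.]
side keeper_end 0.58 [565.  76.  56.] bay [-140.  118.]
scene keeper 0.59 [567.  69.  61.] bay [-138.  112.]
scene keeper_end 0.87 [570.  68.  53.] bay [-135.  110.]
```

Contact is light (about 2 N) and the keeper follows, now at a ≈ 1.4. I'll continue the arc.

Request:
servo_tool(rows=[[0,[1,14,0],[0,0,0]],[0,[2,14,0],[0,0,0]],[0,[4,14,0],[0,0,0]],[0,[5,14,0],[0,0,0]],[0,[6,13,0],[0,0,0]],[0,[8,13,0],[0,0,0]],[0,[9,12,0],[0,0,0]],[0,[10,11,0],[0,0,0]]])

```text
clock: 27.4
eef_pos: [527.4, -27.8, 30.2]
tcp_rot: [-3.142, 0.0, 0.058]
contact_force: [-0.7, 1.4, -1.3]
opening: 0.005
```

Request:
servo_tool(rows=[[0,[12,10,0],[0,0,0]],[0,[13,9,0],[0,0,0]],[0,[14,7,0],[0,0,0]],[0,[14,6,0],[0,0,0]],[0,[10,3,0],[0,0,0]],[0,[0,0,0],[0,0,0]]])

```text
clock: 28.15
eef_pos: [592.7, -58.4, 30.3]
tcp_rot: [3.141, -0.001, 0.059]
contact_force: [0.5, -0.0, 0.5]
opening: 0.001
```

```bash
python3 -c "
from h import *
print(inbay(sense()['eef_pos']))
look(('keeper','keeper_end'),('side','wrist'))"
```

```text
[-119.7744046   -17.32125481]
side keeper 0.77 [615.  46.  58.] bay [-91.  86.]
side keeper_end 0.94 [614.  41.  57.] bay [-93.  81.]
wrist keeper 0.69 [620. -16.  61.] bay [-90.  24.]
wrist keeper_end 0.63 [620. -15.  59.] bay [-90.  24.]
wrist keeper_end 0.6 [625. -24.  28.] bay [-85.  16.]
```

Request:
servo_tool(rows=[[0,[6,1,0],[0,0,0]],[0,[5,0,0],[0,0,0]],[0,[4,0,0],[0,0,0]],[0,[3,0,0],[0,0,0]],[0,[0,0,0],[0,0,0]]])

```text
clock: 29.08
eef_pos: [610.2, -58.1, 30.3]
tcp_rot: [-3.142, -0.001, 0.059]
contact_force: [-0.4, -0.9, -0.6]
opening: 0.002
```

Request:
servo_tool(rows=[[0,[2,0,0],[0,0,0]],[0,[2,0,0],[0,0,0]],[0,[2,0,0],[0,0,0]],[0,[0,0,0],[0,0,0]]])

```text
clock: 29.58
eef_pos: [615.6, -57.9, 30.2]
tcp_rot: [-3.142, 0.0, 0.059]
contact_force: [-1.8, -1.0, 1.9]
opening: 0.005
```

Request:
servo_tool(rows=[[0,[2,0,0],[0,0,0]],[0,[2,0,0],[0,0,0]],[0,[0,0,0],[0,0,0]]])

```text
clock: 29.95
eef_pos: [615.6, -57.7, 29.8]
tcp_rot: [-3.141, 0.008, 0.059]
contact_force: [-14.9, -1.9, 11.2]
opening: 0.002
```

```bash
python3 -c "
from h import *
print(inbay(sense()['eef_pos']))
look(('keeper','keeper_end'),('wrist',))
im=grab_frame('side'); cv2.imwrite('pics/e.png',cv2.resize(im[150:350,200:440],None,fx=3,fy=3,interpolation=cv2.INTER_CUBIC))"
```

```text
[-96.9060211  -17.93181919]
wrist keeper 0.9 [635. -14.  63.] bay [-75.  25.]
```

View pics/e.png

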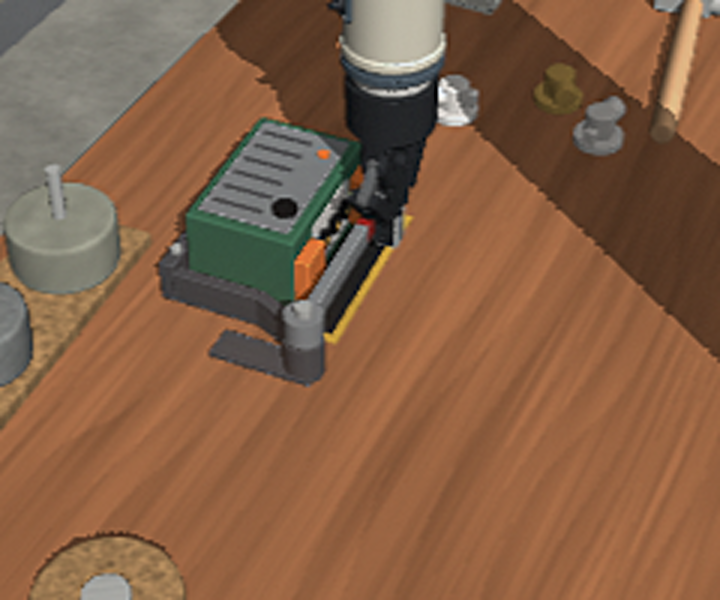

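Request:
servo_tool(rows=[[0,[-20,0,0],[0,0,0]],[0,[-50,0,0],[0,0,0]],[0,[-20,0,-50],[0,0,0]],[0,[0,0,-60],[0,0,0]],[0,[0,0,-60],[0,0,0]],[0,[0,0,0],[0,0,0]]])

```text
clock: 30.9
eef_pos: [533.4, -63.2, 205.6]
tcp_rot: [3.14, -0.01, 0.059]
contact_force: [0.1, 0.1, -0.4]
opening: 0.001
```

```bash
python3 -c "
from h import *
drive()
look(('keeper','keeper_end','casting_a'),('wrist','side'))
im=grab_frame('scene'); cv2.imwrite('pics/f.png',cv2.resize(im[150:350,170:400],None,fx=3,fy=3,interpolation=cv2.INTER_CUBIC))"
```

```text
tcp bay [-181.   -18.3] z 202.9 F [-0.7 -0.  -0.6]
bumper_left 0.79 [-57.  51.] 59
bumper_right 0.82 [-60. -64.] 65
drive_unit 0.82 [-37.  -5.] 81
drive (array([-1.59025579, -8.30269784]), np.float64(-0.0300486058675865), array([0.27648569, 0.27648569]))
wrist keeper 0.65 [629.   8.  62.] bay [-79.  47.]
wrist casting_a 0.78 [ 514. -303.   25.] bay [-212. -257.]
wrist casting_a 0.66 [ 569. -342.   28.] bay [-160. -299.]
side keeper 0.86 [622.  34.  59.] bay [-85.  73.]
side keeper_end 0.8 [625.  31.  56.] bay [-82.  70.]
side casting_a 0.75 [ 655. -278.   26.] bay [ -70. -240.]
side casting_a 0.7 [ 564. -339.   24.] bay [-165. -296.]
```

View pics/f.png

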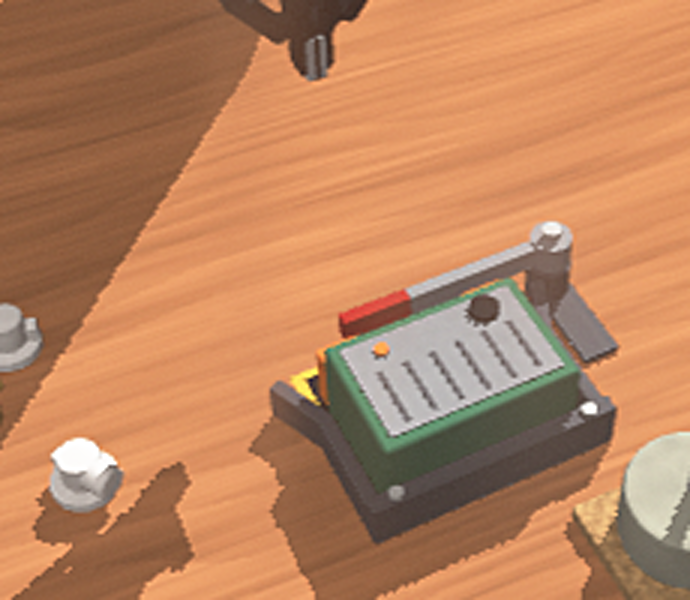

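```bash
python3 -c "
from rig import *
print(sign_off())"
```

```text
the job is handed in; nothing more can be done
None
```

I walked the drive home with alternating left and right bumper pushes, left first and at least four on each side. I then swung the keeper shut and handed the job in at about 31 s of the 72 s allowed.

**Drive:** It stood firm under 24 N on the right bumper and 32 N on the left. The last wrist-camera fix put it 2 mm short of home, 8 mm right of the bay's middle and 0.03 rad askew. The picture shows it square against the stop. During the walk it reached at most about 0.35 rad askew.

**Keeper:** It followed with 2 N or less through the arc, then stopped hard at 15 N. The picture shows it parallel behind the drive.

**Other things on the bench:** The castings I could see were within about 8 mm of where they were first located, which is about the accuracy of those fixes. I did not re-measure the hammer, jar or buffing wheel, but the arm never came near them.

**Disagreements:**
- **Position fixes:** Scene and wrist fixes of the drive differed by up to 8 mm and 0.05 rad midway.
- **Contact positions:** The drive's and keeper's contact positions both came out about 3 mm beyond my bay estimate, so the estimate itself was probably off by that much.
- **Sideways offset:** Successive fixes gave 5 to 8 mm. The rails allow no more than 8 mm, inside the 12 mm limit.

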